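Draw the filter plate from under its flap and hold it over the drip tray

TASK

Lift the cover flap of the white filter box and leave it standing open, then draw out the filter plate, the one with the grip tab, leaving the plain blanking plate in its slot. Hold the filter plate upright and still over the drip tray, centred and lengthways with it, its lower edge about 10 cm above the counter, and finish while holding it there: do not put it down or let go. Leave everything else on the counter standing where it is.

Things in the scene. Friction and masses are not known exactly. Their poses are not given: they have to be found in the camera images.
- filter_box: white box fixed to the counter, 160 (x) x 180 (y) x 120 mm tall, walls and floor 8 mm, under a hinged flap. Origin: centre of underside, on the counter; x from front to hinge side, y left, z up. Inside, slots at y = -35 and +35 mm each hold an upright plate, length along x: channels 12 mm wide at the plate's two ends (|x| 44 to 58 mm), up to 58 mm above the counter; open between.
- flap (a joint): angle of the white cover flap (164 x 184 x 6 mm, 0.2 kg), rad: 0 = shut on the box, 1.57 = upright, 1.9 = stop. Starts shut or a few degrees ajar. Stiff hinge: it stays where it is left; about 3 N up at the bar lifts it. It hides both plates.
- flap_hinge (a point): middle of the flap's hinge line, which runs along the box's y at the box's x = +82 mm, 121 mm above the counter. The frame turns with the flap: x lies in the flap and points from its free edge to the hinge, z is square to the flap (up when shut); the flap's upper face is at z = 6 mm.
- flap_bar (a point): middle of the steel grab bar on the flap's upper face: round, 10 mm thick, 90 mm long, parallel to the hinge, on two end posts. In the hinge frame at x = -150, z = +36 mm, so 157 mm above the counter when shut, with 25 mm free between bar and flap. The flap's free edge is 16 mm beyond the bar.
- plate_center (a point): centre of the filter plate, the one WITH a tab: grey, perforated, 8 mm thick (y), about 0.15 kg. Panel 110 mm long (x) x 75 mm tall, plus a tab 44 mm wide, 30 mm tall, also 8 mm thick, mid upper edge; 105 mm in all, this point 52.5 mm above the lower edge. z up. Stands loose on the box's floor (8 mm up) in either slot, 2 mm play each side, tab top 7 mm below the rim. Draw it straight up.
- blank_center (a point): centre of the blanking plate, the one WITHOUT a tab: same grey plastic, plain, 110 (x) x 8 (y) x 75 mm tall (z), standing in the other slot, where it stays. The point lies 37.5 mm above its lower edge.
- tray: shallow open stainless drip tray, fixed to the counter, 190 mm long (its x) x 100 mm wide (its y) x 30 mm tall, walls 4 mm. Origin: centre of its underside, on the counter.
- bottle_a: bystander: an amber bottle, 46 mm across, 100 mm tall, white cap, near the middle line of the counter between box and tray, nearest the robot. Origin: centre of its underside.
- bottle_b: bystander: an amber bottle, 46 mm across, 100 mm tall, white cap, far out to the left. Origin: centre of its underside.
- bottle_c: bystander: an amber bottle, 46 mm across, 100 mm tall, white cap, far out to the right. Origin: centre of its underside.
- jar: bystander: a glass jar with white lid, 48 mm across, 55 mm tall, near the middle line, farther from the robot than the bottle there. Origin: centre of its underside.
- tape: bystander: a cardboard ring (empty tape roll), 90 mm across, 25 mm tall, far out to the left. Origin: centre of its underside.
- beaker: bystander: a clear plastic cup, 72 mm across, 90 mm tall, far out to the right. Origin: centre of its underside.
- label_box: bystander: a cardboard box 70 x 100 x 40 mm, at the far edge of the work area. Origin: centre of its underside.

How it is judged:
On the way, in this order (a step that is already met when the one before it is completed fails the run):
1. the flap is lifted open, the plate still in its slot (value of joint flap above 0.9 rad and z of plate_center in the frame of filter_box below 0.09 m), for 0.1 s.
2. the filter plate is drawn up clear of the slots (z of plate_center in the frame of filter_box above 0.12 m and contact force between the fingers and plate above 0.5 N and value of joint flap above 0.8 rad), for 0.1 s.
At the end, for the whole second after the job is handed in: Fingers alone hold the filter plate still, upright (0.25 rad), lower edge 60-160 mm up, centre within 35 mm along and 25 mm across the tray's centre, lengthways with it (0.3 rad), touching neither tray nor box; flap open over 0.8 rad; blanking plate in its slot within 15 mm (contact force between the fingers and plate above 0.5 N and height (world z) of plate_center between 0.1125 and 0.2125 m and x of plate_center in the frame of tray between -0.035 and 0.035 m and y of plate_center in the frame of tray between -0.025 and 0.025 m and angle between the x axis of plate_center and the x axis of tray, either way round below 0.3 rad and angle between plate_center's own z axis and vertical below 0.25 rad and linear speed of plate below 0.03 m/s and angular speed of plate below 0.2 rad/s and contact force between plate and tray below 0.05 N and contact force between plate and filter_box below 0.05 N and value of joint flap above 0.8 rad and z of blank_center in the frame of filter_box below 0.056 m and distance of blank_center from where it was at the start of the episode below 0.015 m); the arm keeps its last pose, push and grip.
It fails at once if a bystander is pushed more than 40 mm or knocked over (distance of any of bottle_a, bottle_b, bottle_c, jar, tape, beaker, label_box from where it was at the start of the episode above 0.04 m or angle between any of bottle_a, bottle_b, bottle_c, jar, tape, beaker, label_box's own z axis and vertical above 0.6 rad).
It fails at once if the blanking plate is drawn from its slot (z of blank_center in the frame of filter_box above 0.08 m).
It also fails if it takes over 64 s, if anything falls off the work surface, if the arm or the gripper's body presses on something with over 40 N, if the wrist force passes 120 N, or if a joint passes its speed limit or range.

ROBOT

A 6-joint arm with a two-finger parallel gripper is mounted at the origin on the work surface. World frame = base frame: x ahead of the robot, y to its left, z up, the work surface at z = 0. Lengths are in m, angles in rad, forces in N, time in s.
With the tool pointing down it reaches from about 0.325 to 0.75 m from the base axis. Payload 7.6 kg.
Tool frame: the origin (TCP) lies where the fingers leave the gripper's body, on its centre line; the fingertips stand 73 mm ahead of it and the grasp point (between the pads) lies 54 mm ahead of it; z points along the fingers, y is the line along which they close (so a half turn about z gives the same grasp; the last joint's range is limited). The gripper opens to 85 mm and grips with 20 to 120 N. Pads are 22 mm wide; open, the fingers measure 114 mm over their backs; the gripper's body (76 mm by 85 mm) begins 54 mm behind the grasp point. The pads swing forward as they close: fully open they stand 13 mm farther back than shut.
Start: joints at [1.25, 0.052, 1.401, -0, 1.689, -0.07], TCP at [0.13, 0.509, 0.304] pointing down, gripper open.
Joint ranges: [-2.9, 2.9], [-0.91, 2.17], [0.12, 2.37], [-1.06, 4.2], [0.26, 2.73], [-2.93, 2.93]. Speed limits (rad/s): [2.57, 2.57, 3.01, 3.14, 3.14, 3.14].

INTERFACE

Orientations are given as [roll, pitch, yaw] about the fixed x, y, z axes, in that order (R = Rz(yaw) Ry(pitch) Rx(roll)).
In Python, from bench import observe, eyes, robot gives the robot as it stands. The module is installed in compiled form; this text tells all that it offers.
- The arm moves only by the tool step_arm, never from a script. Its arguments are lists of equal length, an entry for each row: "linear": the shift along the world's x, y, z as a fraction of full scale, a list of three; "turn": the turn about the world's z as a fraction of full scale. A call has 1 to 20 rows; each row shifts and turns the commanded pose from where the row before left it; what a row does not reach is not made up. Full scale, the value 1, is 0.02 m for a shift and 0.1 rad for a turn. A row lasts 1/10 s, in which the tool goes at most 50 mm and 8.59 degrees, less where a joint would pass 70% of its speed; a pose out of reach is approached as far as the arm can. A call with a number of a shift or a turn outside -1 to 1 is refused whole. A call with a gripper value outside its range is refused whole. "fingers" is the gripper command: -1 is shut, 1 is fully open, values between are in proportion, set as the call begins (left out, the last holds). The fingers move at their own pace and stop on an object; "force" is the grip in N (left out, the last holds). Time passes only in rows, so rows that do not move let the fingers close. It gives the time, the measured TCP pose, the force, the opening and the grip force at its end, in the units of the state.
- observe(): the state, without advancing time (a new reading comes with each control period).
- eyes.grab_frame(name): name is "scene" or "top" or "wrist"; returns a dict with "color" (420x560x3 uint8, blue, green, red), "z_map" (420x560 float32, m along the optical axis (not along the pixel's ray), 0 where there is no reading), "fx", "fy", "cx", "cy" (pixels), "rvec" (rotation vector, rad) and "tvec" (3), from world to camera coordinates, as OpenCV has them; the wrist camera has in their place "tool_from_camera" (4x4, takes a point from camera to tool coordinates, whose origin is the TCP and whose axes are the flange's). Camera axes: x right, y down, z forward; pixel columns grow to the right and rows downward; lengths in m; the calibration is good to about 2 mm. A picture is of the moment at which its call begins: read the wrist's pose just before it.
- robot.finish_job(): hands the job in; it is judged then, once.
The state is a dict: "t": time; "q": joint angles; "dq": joint speeds; "tau": joint torques, N m; "tool_pos": TCP position; "orientation": TCP orientation; "contact_force": force on the tool from outside, world axes, zero at the start; "moment": the same for the moment, N m; "width": finger opening in m; "grip_force": force on a finger pad.
Only numpy, scipy, OpenCV 4.12 (cv2) and the standard library are available. Lean on these libraries where they do the work, as an engineer would, in place of code of your own. Each camera call takes 0.05 s, during which the arm holds its last target. There are 200 camera calls.

## Working session

There is one attempt and no reset: what is moved stays moved. The work goes in short steps, Python scripts to look and compute and a tool call to move; the robot and the scene stay as the last step left them, time stands still between calls to the robot, and variables do not carry over. Pictures are saved under pics/ and viewed, at most 10 in all, crops included, and the job is handed in when it is done.

Besides the shell and the picture viewer there is one more tool, called after ">>>" as a command line: name --pt "numbers of a row" for each row, then --argument value for the rest. step_arm: Moves the arm, as the interface text tells. Its arguments: {"type":"object","properties":{"linear":{"type":"array"},"turn":{"type":"array"},"fingers":{"type":"number"},"force":{"type":"number"}},"required":["linear","turn"]}

```bash
mkdir -p pics; cat > h.py <<'E'
import cv2, numpy as np
from bench import observe, eyes, robot
from scipy.spatial.transform import Rotation as Rt
def cloud(name):
    o=observe(); f=eyes.grab_frame(name); z=f["z_map"]
    v,u=np.mgrid[:z.shape[0],:z.shape[1]]
    P=np.stack([(u-f["cx"])/f["fx"]*z,(v-f["cy"])/f["fy"]*z,z],-1)
    if "rvec" in f:
        R=cv2.Rodrigues(np.array(f["rvec"],float))[0]; W=(P-np.array(f["tvec"]).ravel())@R
    else:
        T=np.array(f["tool_from_camera"]); W=P@T[:3,:3].T+T[:3,3]
        W=W@Rt.from_euler("xyz",o["orientation"]).as_matrix().T+np.array(o["tool_pos"])
    W[z==0]=np.nan
    return f["color"],W
E
python3 - <<'E'
from h import *
o=observe(); print({k:np.round(v,3) for k,v in o.items()})
for n in("top","scene"):
    c,W=cloud(n); cv2.imwrite(f"pics/{n}0.png",c); np.savez(f"{n}0.npz",c=c,W=W)
    hsv=cv2.cvtColor(c,cv2.COLOR_BGR2HSV)
    for y in range(20,420,50): print([tuple(np.round(W[y,x],2)) for x in range(40,560,120)])
E
```

```text
{'t': np.float64(0.0), 'q': array([ 1.25 ,  0.053,  1.402,  0.   ,  1.689, -0.07 ]), 'dq': array([ 0.001,  0.002,  0.   , -0.002, -0.   ,  0.001]), 'tau': array([-1.0000e-03, -3.8166e+01, -3.6019e+01, -0.0000e+00,  6.0000e-03,
       -0.0000e+00]), 'tool_pos': array([0.13 , 0.508, 0.303]), 'orientation': array([-3.14 , -0.   ,  2.891]), 'contact_force': array([0.534, 0.203, 0.42 ]), 'moment': array([-0.08 ,  0.048, -0.034]), 'grip_force': np.float64(0.0), 'width': np.float64(0.085)}
[(np.float64(1.63), np.float64(1.45), np.float64(-0.74)), (np.float64(1.71), np.float64(0.82), np.float64(-0.75)), (np.float64(1.79), np.float64(0.19), np.float64(-0.74)), (np.float64(1.87), np.float64(-0.45), np.float64(-0.75)), (np.float64(1.96), np.float64(-1.1), np.float64(-0.76))]
[(np.float64(1.36), np.float64(1.4), np.float64(-0.76)), (np.float64(1.44), np.float64(0.78), np.float64(-0.77)), (np.float64(1.51), np.float64(0.15), np.float64(-0.76)), (np.float64(1.59), np.float64(-0.48), np.float64(-0.76)), (np.float64(1.66), np.float64(-1.1), np.float64(-0.76))]
[(np.float64(0.83), np.float64(0.94), n
[... 3215 characters left out ...]
p.float64(-0.01)), (np.float64(0.77), np.float64(0.34), np.float64(-0.0)), (np.float64(0.93), np.float64(0.55), np.float64(0.16))]
[(np.float64(0.64), np.float64(-0.63), np.float64(-0.0)), (np.float64(0.73), np.float64(-0.33), np.float64(-0.0)), (np.float64(0.83), np.float64(-0.04), np.float64(0.03)), (np.float64(0.91), np.float64(0.27), np.float64(-0.0)), (np.float64(0.76), np.float64(1.05), np.float64(-0.76))]
[(np.float64(0.78), np.float64(-0.63), np.float64(-0.0)), (np.float64(0.87), np.float64(-0.35), np.float64(0.02)), (np.float64(0.95), np.float64(-0.07), np.float64(0.0)), (np.float64(0.81), np.float64(0.47), np.float64(-0.74)), (np.float64(0.95), np.float64(0.93), np.float64(-0.76))]
```

View pics/top0.png

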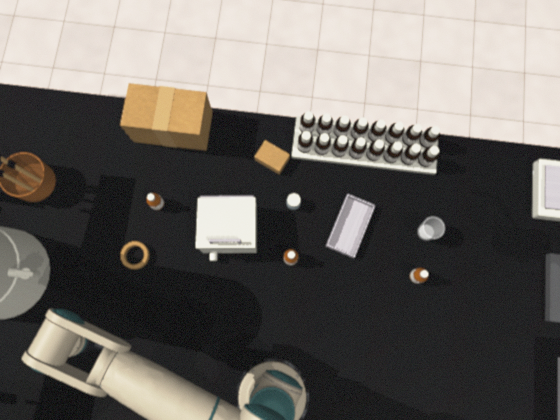

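View pics/scene0.png

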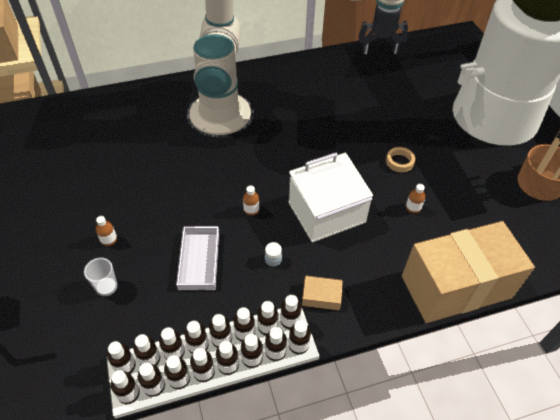

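Top view: the box is at about (227,223) with its bar on the robot side at row 242. The tray is at (351,225), tilted, with bottle_a at (291,257) and the jar at (293,201). Next I measure box and tray.

```bash
python3 - <<'E'
from h import *
d=np.load("top0.npz"); c,W=d["c"],d["W"]
def rect(P,n):
    r=cv2.minAreaRect((P[:,:2]*1000).astype(np.float32)); print(n,np.round(r[0],0),np.round(r[1],0),round(r[2],1),"z",np.round(np.percentile(P[:,2],[5,50,95]),3),len(P))
def win(n,r0,r1,c0,c1,z0,z1):
    P=W[r0:r1,c0:c1].reshape(-1,3); P=P[(P[:,2]>z0)&(P[:,2]<z1)]; rect(P,n); return P
F=win("flap",185,262,185,267,.1,.145)
A=np.c_[F[:,:2],np.ones(len(F))]; print("plane",np.linalg.lstsq(A,F[:,2],rcond=None)[0])
B=win("bar",225,255,195,262,.146,.3)
print(B[np.argsort(B[:,1])][::6].round(3)[:12])
T=win("tray",185,265,320,382,.004,.05)
win("bottleA",240,275,278,305,.02,.15)
win("jar",190,212,283,305,.02,.15)
d=np.load("scene0.npz"); c,W=d["c"],d["W"]
win("flapS",145,240,280,380,.105,.145); win("barS",145,185,295,350,.148,.3); win("trayS",220,295,170,225,.006,.05)
E
```

```text
flap [517. 210.] [172. 186.] 7.0 z [0.121 0.133 0.142] 2927
plane [-0.08291511 -0.00629644  0.1768358 ]
bar [468. 209.] [ 69. 167.] 7.0 z [0.147 0.172 0.179] 136
[[0.444 0.122 0.146]
 [0.454 0.151 0.157]
 [0.452 0.156 0.171]
 [0.459 0.159 0.177]
 [0.453 0.165 0.176]
 [0.458 0.168 0.177]
 [0.455 0.175 0.171]
 [0.454 0.18  0.174]
 [0.454 0.186 0.174]
 [0.45  0.192 0.173]
 [0.451 0.198 0.181]
 [0.452 0.202 0.171]]
tray [ 582. -198.] [276. 211.] 6.0 z [0.004 0.007 0.03 ] 1199
bottleA [439.  -7.] [43. 43.] 8.2 z [0.038 0.07  0.101] 173
jar [629.   6.] [43. 44.] 48.6 z [0.024 0.051 0.06 ] 166
flapS [522. 208.] [175. 187.] 7.2 z [0.118 0.132 0.141] 3364
barS [457. 199.] [15. 99.] 7.5 z [0.152 0.172 0.177] 145
trayS [ 563. -195.] [147. 240.] 79.9 z [0.006 0.015 0.032] 1017
```

>>> step_arm --pt "0.95 -0.906 0" --pt "0.95 -0.906 0" --pt "0.95 -0.906 0" --pt "0.95 -0.906 0" --pt "0.95 -0.906 0" --pt "0.95 -0.906 0" --pt "0.95 -0.906 0" --pt "0.95 -0.906 0" --pt "0.95 -0.906 0" --pt "0.95 -0.906 0" --pt "0.95 -0.906 0" --pt "0.95 -0.906 0" --pt "0.95 -0.906 0" --pt "0.95 -0.906 0" --pt "0.95 -0.906 0" --pt "0.95 -0.906 0" --pt "0.95 -0.906 0" --pt "0 0 0" --pt "0 0 0" --turn '[-0.705, -0.705, -0.705, -0.705, -0.705, -0.705, -0.705, -0.705, -0.705, -0.705, -0.705, -0.705, -0.705, -0.705, -0.705, -0.705, -0.705, 0, 0]' --fingers 1 --force 40

```text
t: 2.0
tool_pos: [0.4532, 0.2004, 0.3034]
orientation: [-3.14, -0.0, 1.692]
contact_force: [0.0, 0.5, 0.7]
width: 0.0855
grip_force: 0.0
```

```bash
python3 - <<'E'
from h import *
o=observe(); print(o["tool_pos"],o["orientation"])
c,W=cloud("wrist"); cv2.imwrite("pics/w1.png",c)
M=(W[...,2]>.158)&(W[...,2]<.19)
P=W[M]; P=P[np.hypot(P[:,0]-.453,P[:,1]-.201)<.07]
r=cv2.minAreaRect((P[:,:2]*1000).astype(np.float32)); print(r,np.percentile(P[:,2],[5,50,95]),len(P))
d=np.load("top0.npz"); W=d["W"]
P=W[185:265,320:382].reshape(-1,3);P=P[(P[:,2]>.015)&(P[:,2]<.04)]
print("tray",cv2.minAreaRect((P[:,:2]*1000).astype(np.float32)),len(P))
d=np.load("scene0.npz"); W=d["W"]
P=W[220:295,170:225].reshape(-1,3);P=P[(P[:,2]>.02)&(P[:,2]<.04)]
print("trayS",cv2.minAreaRect((P[:,:2]*1000).astype(np.float32)),len(P))
E
```

```text
[0.45317828 0.20042134 0.30341775] [-3.14044850e+00 -3.96904361e-05  1.69234937e+00]
((454.38934326171875, 200.84727478027344), (10.09433650970459, 99.06348419189453), 7.528652667999268) [0.17082677 0.17385929 0.17524064] 2430
tray ((573.138916015625, -194.6190185546875), (100.5120620727539, 192.48997497558594), 73.71808624267578) 269
trayS ((577.6547241210938, -196.65538024902344), (101.74057006835938, 193.96876525878906), 73.5693130493164) 406
```

View pics/w1.png

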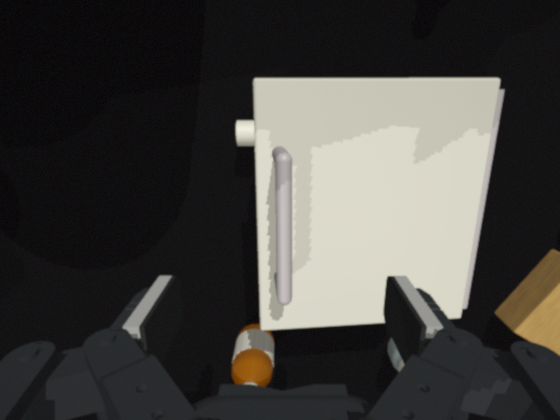

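The wrist view shows the bar at columns 275–290, rows 150–300, lined up between the fingers. I'm lowering and gripping it.

>>> step_arm --pt "0.06 0 -0.91" --pt "0 0 -0.91" --pt "0 0 -0.91" --pt "0 0 -0.91" --pt "0 0 0" --turn '[0, 0, 0, 0, 0]'

```text
t: 2.55
tool_pos: [0.4529, 0.201, 0.2285]
orientation: [-3.137, 0.001, 1.694]
contact_force: [-0.7, 0.9, -0.2]
width: 0.0852
grip_force: 0.0
```

>>> step_arm --pt "0 0 0" --pt "0 0 0" --pt "0 0 0" --pt "0 0 0" --pt "0 0 0" --pt "0 0 0" --pt "0 0 0" --turn '[0, 0, 0, 0, 0, 0, 0]' --fingers -1 --force 30

```text
t: 3.25
tool_pos: [0.4539, 0.2005, 0.2312]
orientation: [-3.139, 0.0, 1.693]
contact_force: [-4.6, -0.4, 3.0]
width: 0.0083
grip_force: 29.6
```

```bash
python3 - <<'E'
import numpy as np
f=lambda t:np.array([-150*np.cos(t)+36*np.sin(t),150*np.sin(t)+36*np.cos(t)])
ts=np.linspace(.085,1.7,22)
P=np.array([f(t) for t in ts]); D=np.diff(P,axis=0)/20; y=.127
for t,d in zip(ts[1:],D): print(round(t,2),[round(d[0]*np.cos(y),2),round(d[0]*np.sin(y),2),round(d[1],2)])
print(P[-1]-P[0])
E
```

```text
0.16 [np.float64(0.21), np.float64(0.03), np.float64(0.56)]
0.24 [np.float64(0.25), np.float64(0.03), np.float64(0.54)]
0.32 [np.float64(0.29), np.float64(0.04), np.float64(0.52)]
0.39 [np.float64(0.33), np.float64(0.04), np.float64(0.49)]
0.47 [np.float64(0.36), np.float64(0.05), np.float64(0.47)]
0.55 [np.float64(0.4), np.float64(0.05), np.float64(0.44)]
0.62 [np.float64(0.43), np.float64(0.05), np.float64(0.4)]
0.7 [np.float64(0.46), np.float64(0.06), np.float64(0.37)]
0.78 [np.float64(0.49), np.float64(0.06), np.float64(0.33)]
0.85 [np.float64(0.51), np.float64(0.07), np.float64(0.29)]
0.93 [np.float64(0.53), np.float64(0.07), np.float64(0.25)]
1.01 [np.float64(0.55), np.float64(0.07), np.float64(0.21)]
1.08 [np.float64(0.56), np.float64(0.07), np.float64(0.17)]
1.16 [np.float64(0.58), np.float64(0.07), np.float64(0.12)]
1.24 [np.float64(0.58), np.float64(0.07), np.float64(0.08)]
1.32 [np.float64(0.59), np.float64(0.07), np.float64(0.03)]
1.39 [np.float64(0.59), np.float64(0.08), np.float64(-0.01)]
1.47 [np.float64(0.59), np.float64(0.07), np.float64(-0.06)]
1.55 [np.float64(0.58), np.float64(0.07), np.float64(-0.1)]
1.62 [np.float64(0.57), np.float64(0.07), np.float64(-0.15)]
1.7 [np.float64(0.56), np.float64(0.07), np.float64(-0.19)]
[201.42874192  95.50663907]
```

>>> step_arm --pt "0.21 0.03 0.56" --pt "0.25 0.03 0.54" --pt "0.29 0.04 0.52" --pt "0.33 0.04 0.49" --pt "0.36 0.05 0.47" --pt "0.4 0.05 0.44" --pt "0 0 0" --turn '[0, 0, 0, 0, 0, 0, 0]'

```text
t: 3.95
tool_pos: [0.4918, 0.2054, 0.2943]
orientation: [3.14, -0.0, 1.692]
contact_force: [-7.5, -0.8, 7.5]
width: 0.0086
grip_force: 30.5
```

>>> step_arm --pt "0.43 0.05 0.4" --pt "0.46 0.06 0.37" --pt "0.49 0.06 0.33" --pt "0.51 0.07 0.29" --pt "0.53 0.07 0.25" --pt "0.55 0.07 0.21" --pt "0 0 0" --turn '[0, 0, 0, 0, 0, 0, 0]'

```text
t: 4.65
tool_pos: [0.5518, 0.2131, 0.332]
orientation: [3.137, -0.001, 1.692]
contact_force: [-2.1, -0.1, 8.5]
width: 0.0086
grip_force: 30.4
```

Tracking well with low forces, so I'm continuing the arc.

>>> step_arm --pt "0.56 0.07 0.17" --pt "0.58 0.07 0.12" --pt "0.58 0.07 0.08" --pt "0.59 0.07 0.03" --pt "0.59 0.08 -0.01" --pt "0 0 0" --turn '[0, 0, 0, 0, 0, 0]'

```text
t: 5.25
tool_pos: [0.6101, 0.2205, 0.3385]
orientation: [3.137, -0.001, 1.692]
contact_force: [2.5, 2.6, 4.2]
width: 0.0087
grip_force: 30.4
```

>>> step_arm --pt "0.59 0.07 -0.06" --pt "0.58 0.07 -0.1" --pt "0.57 0.07 -0.15" --pt "0.56 0.07 -0.19" --pt "0 0 0" --turn '[0, 0, 0, 0, 0]'

```text
t: 5.75
tool_pos: [0.656, 0.2262, 0.3275]
orientation: [3.138, -0.001, 1.693]
contact_force: [3.0, 2.9, 1.6]
width: 0.0084
grip_force: 31.3
```

>>> step_arm --pt "0 0 0" --pt "0 0 0" --pt "0 0 0" --pt "0 0 0" --turn '[0, 0, 0, 0]' --fingers -0.5

```text
t: 6.15
tool_pos: [0.6545, 0.2256, 0.3265]
orientation: [3.142, 0.0, 1.692]
contact_force: [0.1, -0.3, 0.0]
width: 0.0213
grip_force: 0.0
```

>>> step_arm --pt "0 0 0.3" --pt "0 0 0.6" --pt "0 0 0.8" --pt "0 0 0.9" --pt "0 0 0.9" --pt "0 0 0" --turn '[0, 0, 0, 0, 0, 0]'

```text
t: 6.75
tool_pos: [0.6546, 0.2257, 0.4011]
orientation: [3.134, -0.001, 1.692]
contact_force: [-0.1, -0.7, 0.3]
width: 0.0214
grip_force: 0.0
```

>>> step_arm --pt "-0.8 -0.1 0" --pt "-0.8 -0.1 0" --pt "-0.8 -0.1 0" --pt "-0.8 -0.1 0" --pt "-0.8 -0.1 0" --pt "-0.8 -0.1 0" --pt "-0.7 -0.1 0" --pt "-0.6 -0.1 0" --pt "-0.6 -0.1 0" --pt "0 0 0" --pt "0 0 0" --pt "0 0 0" --pt "0 0 0" --pt "0 0 0" --pt "0 0 0" --pt "0 0 0" --pt "0 0 0" --pt "0 0 0" --turn '[0.98, 0.98, 0.98, 0.98, 0.98, 0.98, 0.98, 0.98, 0.98, 0.98, 0.98, 0.98, 0.98, 0.98, 0.98, 0.98, 0, 0]'

```text
t: 8.55
tool_pos: [0.5206, 0.2077, 0.3961]
orientation: [3.142, -0.0, -3.026]
contact_force: [-0.9, -0.4, 0.1]
width: 0.0212
grip_force: 0.0
```

```bash
python3 - <<'E'
from h import *
o=observe(); print(o["tool_pos"],o["orientation"],o["q"])
c,W=cloud("wrist"); cv2.imwrite("pics/w2.png",c); np.savez("w2.npz",c=c,W=W)
c,W=cloud("scene"); cv2.imwrite("pics/s2.png",c); np.savez("s2.npz",c=c,W=W)
E
```

```text
[0.52060222 0.20771577 0.39610698] [ 3.14154113e+00 -1.90893534e-04 -3.02550074e+00] [ 3.13723405e-01  1.54056213e-01  1.10963084e+00  9.23310924e-05
  1.87808266e+00 -1.37313691e+00]
```

View pics/w2.png

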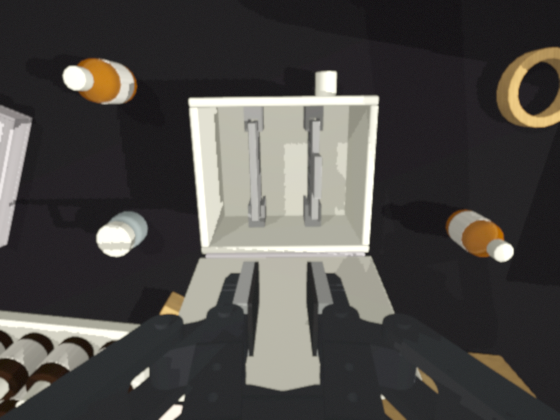

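The flap stands open. The right-hand plate in this view, at about (316,170), shows a tab at rows 150–190, and the left one at (254,170) is plain. Next I locate the tab.

```bash
python3 - <<'E'
from h import *
d=np.load("w2.npz"); W=d["W"]
def rect(P,n): print(n,cv2.minAreaRect((P[:,:2]*1000).astype(np.float32)),np.percentile(P[:,2],[5,50,95]).round(3),len(P))
P=W[115:230,240:340].reshape(-1,3)
T=P[(P[:,2]>.1)&(P[:,2]<.12)]; rect(T,"tab")
for n,a,b in(("left",240,280),("right",295,335)):
    Q=W[118:225,a:b].reshape(-1,3); rect(Q[(Q[:,2]>.076)&(Q[:,2]<.09)],n+" panel")
R=W[90:260,180:385].reshape(-1,3); rect(R[(R[:,2]>.112)&(R[:,2]<.125)],"rim")
E
```

```text
tab ((513.1271362304688, 242.8936767578125), (43.622745513916016, 8.035694122314453), 8.001017570495605) [0.103 0.112 0.113] 382
left panel ((522.7781982421875, 174.82725524902344), (109.18999481201172, 8.216636657714844), 7.341917037963867) [0.08  0.082 0.083] 735
right panel ((513.5809326171875, 243.04046630859375), (109.1218032836914, 8.108355522155762), 7.251838684082031) [0.079 0.082 0.085] 452
rim ((520.2398071289062, 209.380126953125), (163.71969604492188, 181.374755859375), 7.427940845489502) [0.114 0.119 0.122] 6587
```

>>> step_arm --pt "-0.18 0.9 0" --pt "-0.18 0.86 0" --pt "0 0 -0.98" --pt "0 0 -0.98" --pt "0 0 -0.98" --pt "0 0 -0.98" --pt "0 0 -0.98" --pt "0 0 -0.98" --pt "0 0 -0.98" --pt "0 0 -0.98" --pt "0 0 -0.98" --pt "0 0 0" --pt "0 0 0" --pt "0 0 0" --turn '[0.12, 0, 0, 0, 0, 0, 0, 0, 0, 0, 0, 0, 0, 0]' --fingers -0.05

```text
t: 10.05
tool_pos: [0.5139, 0.2431, 0.2215]
orientation: [3.141, 0.002, -3.011]
contact_force: [-0.2, 0.0, 0.8]
width: 0.0404
grip_force: 0.0
```

>>> step_arm --pt "0 0 -0.83" --pt "0 0 -0.83" --pt "0 0 -0.83" --pt "0 0 -0.83" --pt "0 0 0" --pt "0 0 0" --turn '[0, 0, 0, 0, 0, 0]'

```text
t: 10.65
tool_pos: [0.5139, 0.2431, 0.1548]
orientation: [3.141, 0.001, -3.011]
contact_force: [-0.1, -0.2, 1.0]
width: 0.0409
grip_force: 0.0
```

>>> step_arm --pt "0 0 0" --pt "0 0 0" --pt "0 0 0" --pt "0 0 0" --pt "0 0 0" --pt "0 0 0" --turn '[0, 0, 0, 0, 0, 0]' --fingers -1 --force 50

```text
t: 11.25
tool_pos: [0.514, 0.2432, 0.1549]
orientation: [3.141, 0.002, -3.011]
contact_force: [-0.4, 0.2, 6.7]
width: 0.0075
grip_force: 49.6
```

>>> step_arm --pt "0 0 0.3" --pt "0 0 0.5" --pt "0 0 0.7" --pt "0 0 0.8" --pt "0 0 0.8" --pt "0 0 0.8" --pt "0 0 0.8" --pt "0 0 0.8" --pt "0 0 0.8" --pt "0 0 0.8" --pt "0 0 0.7" --pt "0 0 0.5" --pt "0 0 0.3" --pt "0 0 0" --pt "0 0 0" --turn '[0, 0, 0, 0, 0, 0, 0, 0, 0, 0, 0, 0, 0, 0, 0]'

```text
t: 12.75
tool_pos: [0.5134, 0.2429, 0.3248]
orientation: [-3.141, -0.001, -3.011]
contact_force: [0.1, -1.3, -1.1]
width: 0.0069
grip_force: 48.6
```

```bash
python3 - <<'E'
from h import *
o=observe(); print(o["tool_pos"],o["orientation"],o["width"],o["grip_force"],o["q"])
c,W=cloud("scene"); cv2.imwrite("pics/s3.png",c)
E
```

```text
[0.51338511 0.24290804 0.32484397] [-3.14140569e+00 -1.10501325e-03 -3.01093033e+00] 0.006935528381855618 48.6389422416687 [ 3.76889196e-01  1.70709631e-01  1.23168433e+00  8.92960521e-05
  1.74031595e+00 -1.32455455e+00]
```

View pics/s3.png

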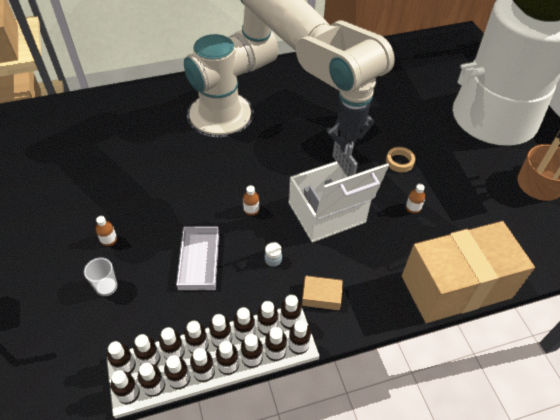

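The plate is held clear above the box at (342,165) and the flap is open at (360,180). I'm carrying it over to the tray.

>>> step_arm --pt "0 -0.3 0" --pt "0 -0.6 0" --pt "0 -0.92 0" --pt "0 -0.92 0" --pt "0 -0.92 0" --pt "0 -0.92 0" --pt "0 -0.92 0" --pt "0 -0.92 0" --pt "0 -0.92 0" --pt "0 -0.92 0" --pt "0 -0.92 0" --pt "0 -0.92 0" --pt "0 -0.92 0" --pt "0 -0.92 0" --turn '[0, 0, 0, 0, 0, 0, 0, 0, 0, 0, 0, 0, 0, 0]'

```text
t: 14.2
tool_pos: [0.513, 0.0025, 0.3254]
orientation: [-3.141, -0.0, -3.012]
contact_force: [-0.2, -0.1, -1.9]
width: 0.0075
grip_force: 48.7
```

>>> step_arm --pt "0.257 -0.92 0" --pt "0.257 -0.92 0" --pt "0.257 -0.92 0" --pt "0.257 -0.92 0" --pt "0.257 -0.92 0" --pt "0.257 -0.92 0" --pt "0.257 -0.92 0" --pt "0.257 -0.92 0" --pt "0.257 -0.92 0" --pt "0.257 -0.92 0" --pt "0.257 -0.5 0" --pt "0.257 -0.26 0" --pt "0 0 0" --pt "0 0 0" --turn '[-0.3475, -0.3475, -0.3475, -0.3475, -0.3475, -0.3475, -0.3475, -0.3475, -0.3475, -0.3475, -0.3475, -0.3475, 0, 0]'

```text
t: 15.6
tool_pos: [0.5753, -0.1946, 0.3254]
orientation: [3.141, -0.0, 2.856]
contact_force: [-0.5, 1.3, -1.4]
width: 0.0072
grip_force: 48.7
```

>>> step_arm --pt "0 0 -0.4" --pt "0 0 -0.7" --pt "0 0 -0.8" --pt "0 0 -0.8" --pt "0 0 -0.6" --pt "0 0 -0.4" --pt "0 0 0" --pt "0 0 0" --pt "0 0 0" --pt "0 0 0" --pt "0 0 0" --turn '[0, 0, 0, 0, 0, 0, 0, 0, 0, 0, 0]'

```text
t: 16.7
tool_pos: [0.5753, -0.1951, 0.2521]
orientation: [3.142, 0.001, 2.855]
contact_force: [-0.9, 0.9, -2.0]
width: 0.0073
grip_force: 48.7
```

```bash
python3 - <<'E'
from h import *
o=observe(); print(o["t"],o["tool_pos"],o["orientation"],o["width"],o["grip_force"])
for n in("scene","top"):
    c,W=cloud(n); 
    if n=="scene": cv2.imwrite("pics/s4.png",c)
    m=(abs(W[...,0]-.575)<.08)&(abs(W[...,1]+.196)<.06)&(W[...,2]>.06)&(W[...,2]<.19)
    P=W[m]
    for z0,z1 in((.09,.12),(.12,.15),(.15,.178)):
        Q=P[(P[:,2]>z0)&(P[:,2]<z1)]
        if len(Q)>10: print(n,z0,cv2.minAreaRect((Q[:,:2]*1000).astype(np.float32)),Q[:,:2].mean(0).round(4),len(Q))
    print(P[:,2].min() if len(P) else None)
    g=W[150:300]; 
    T=W[(abs(W[...,0]-.575)<.14)&(abs(W[...,1]+.196)<.1)&(W[...,2]>.02)&(W[...,2]<.036)]
    print("tray",cv2.minAreaRect((T[:,:2]*1000).astype(np.float32)),len(T))
c,W=cloud("wrist"); cv2.imwrite("pics/w4.png",c)
E
```

```text
16.7 [ 0.57528508 -0.19509039  0.252064  ] [3.14155625e+00 9.43089774e-04 2.85531843e+00] 0.007280386839227365 48.71366858482361
scene 0.09 ((576.8252563476562, -192.45729064941406), (6.651605606079102, 109.87107849121094), 69.89559173583984) [ 0.5914 -0.1977] 33
scene 0.12 ((585.628173828125, -194.5613250732422), (8.815802574157715, 92.46275329589844), 68.04492950439453) [ 0.5993 -0.1999] 78
scene 0.15 ((602.2559204101562, -203.51426696777344), (9.303935050964355, 56.40275192260742), 72.95331573486328) [ 0.6109 -0.2043] 61
0.10058469748556109
tray ((577.2695922851562, -196.39608764648438), (101.29798889160156, 196.7801513671875), 73.85025787353516) 388
top 0.15 ((550.3366088867188, -187.02764892578125), (6.922765731811523, 30.564855575561523), 76.39785766601562) [ 0.5471 -0.1852] 14
0.1159479735757008
tray ((616.1172485351562, -217.05679321289062), (133.49488830566406, 31.880126953125), 30.700611114501953) 20
```

View pics/s4.png

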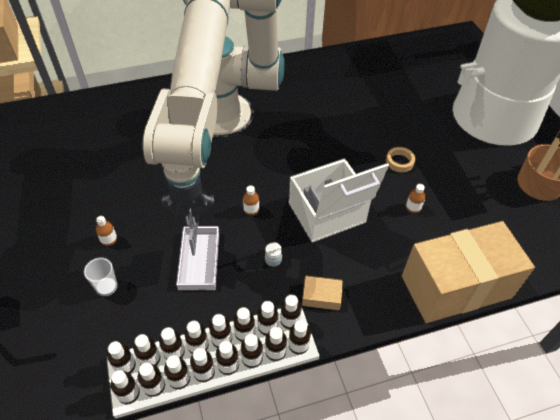

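View pics/w4.png

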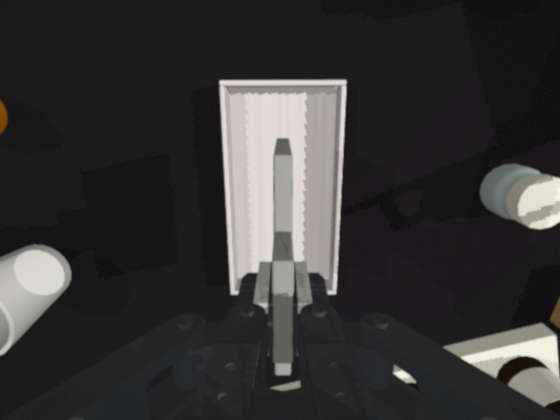

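The scene view shows the plate upright over the tray at (193,235), the flap open and the bystanders in place. The wrist view shows the plate at column 283, centred across the tray (columns 222–345) and in line with it. Its lower edge measures about 0.10 m, so I'm handing in.

```bash
python3 -c "
from bench import robot
print(robot.finish_job())"
```

```text
the job is handed in; nothing more can be done
None
```

I handed the job in with the flap standing open and the filter plate held upright and lengthways over the tray's centre, lower edge about 10 cm up; the blanking plate was left in its slot and the bystanders looked unmoved. No verdict came back.

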